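# Open the push-to-open measuring hatch of a coagulation analyser

### The arm

A 6-joint arm with a two-finger parallel gripper is mounted at the origin on a cart in front of the work surface, level with it; the furniture and walls round the work are solid. World frame = base frame: x ahead of the robot, y to its left, z up, the work surface at z = 0. Lengths are in m, angles in degrees, forces in N, time in s.
With the tool pointing down it reaches from about 0.375 to 0.9 m from the base axis. Payload 3.1 kg.
Tool frame: the origin (TCP) lies at the very end of the fingers, on their centre line; the grasp point (between the pads) lies 19 mm behind it; z points along the fingers, y is the line along which they close (so a half turn about z gives the same grasp; the last joint's range is limited). The gripper opens to 87 mm and grips with 3 to 60 N. Pads are 19 mm wide; open, the fingers measure 117 mm over their backs; the gripper's body (75 mm by 190 mm) begins 51 mm behind the grasp point.
Start: joints at [-74.341, 30.224, 82.088, -0, 67.689, -10.227], TCP at [0.273, -0.562, 0.223] pointing down, gripper open.
Joint ranges: [-176.69, 176.69], [-43.24, 126.21], [12.49, 139.97], [-82, 262], [0, 151.66], [-163.58, 163.58]. Speed limits (degrees/s): [159.86, 159.86, 180, 180, 180, 180].

### API

Orientations are given as a 3x3 rotation matrix whose columns are the frame's x, y, z axes.
In Python, from rig import * gives the robot as it stands.
- The arm moves only by the tool jog_arm, never from a script. Its arguments are lists of equal length, an entry for each row: "delta_pos": the shift along the world's x, y, z in cm, a list of three; "turn": the turn about the world's z in degrees; "grip": the closure, from 0 (fully open) to 1 (shut). In form: {"delta_pos": [[x, y, z], ...], "turn": [turn, ...], "grip": [grip, ...]}. A call has 1 to 12 rows; each row is the pose to reach, as a shift and turn from the pose commanded when the call began; what a row does not reach only later rows make up. A row lasts 1/8 s, in which the tool goes at most 62.5 mm and 10.7 degrees, less where a joint would pass 70% of its speed; a pose out of reach is approached as far as the arm can. A call with a gripper value outside its range is refused whole. The fingers move at their own pace and stop on an object; the grip force is fixed at half the most. Time passes only in rows, so rows that repeat a pose let the fingers close. It gives the time, the measured TCP pose, the force, the opening and the grip force at its end, in the units of the state.
- read_state(): the state, without advancing time (a new reading comes with each control period).
- capture(name): name is "scene" or "top" or "wrist"; returns a dict with "color" (420x560x3 uint8, blue, green, red), "fovy" (degrees; the focal length in pixels is half the picture's height over the tangent of half this angle, whatever the lens; pixels are square), "cx", "cy" (the principal point, pixels), "camera_from_world" (4x4, takes a point from world to camera coordinates). Camera axes: x right, y up, looking along -z (the intrinsics and any distortion apply to the point x, -y, -z); pixel columns grow to the right and rows downward; lengths in m; the calibration is good to about 2 mm. A picture is of the moment at which its call begins. There is no depth.
- hand_in(): hands the job in; it is judged then, once.
The state is a dict: "time_s": time; "joint_positions": joint angles; "qvel": joint speeds; "tau": joint torques, N m; "position": TCP position; "tcp_rot": TCP orientation; "force": force on the tool from outside, world axes, zero at the start; "moment": the same for the moment, N m; "opening": opening from 0.0 (shut) to 1.0 (fully open); "grasp_force": force on a finger pad.
Only numpy, scipy, OpenCV 4.12 (cv2) and the standard library are available. Lean on these libraries where they do the work, as an engineer would, in place of code of your own. Each camera call takes 0.05 s, during which the arm holds its last target. There are 200 camera calls.

### The job

Get the coagulation analyser ready for its cuvettes by opening the measuring hatch on its top: with shut fingertips press the hatch once at the ribbed thumb pad by its front edge, until the push-push latch lets go, then take the fingers right off and let it pop up ajar by itself. Then push its front edge from the robot's side with the outside of the fingers, up and over to its stop, and draw back so that it stands fully open on its own. Nothing is gripped or lifted, the popped hatch must not be pressed shut again, and the bottle in the analyser and the things standing beside it stay where they are.

Things in the scene. Friction and masses are not known exactly. Their poses are not given: they have to be found in the camera images.
- analyser: white and grey bench instrument fixed on the worktop, 175 mm deep (x), 240 wide (y). Origin under its middle on the worktop; front is -x, y to its left. Its front 53 mm slope down to the robot (screen, keys); the flat top is 72 mm high. The grey hatch lies left of the middle between shoulders 72 mm high, behind a sill 60 mm high; at the right is the reagent station with round wells.
- hatch (a joint): hinge of the flat lid (92 mm long, 109 wide, about 60 g), at its far edge. rad: 0 shut and latched, top 75.5 mm above the worktop; negative pressed into its recess, hard stop about -0.12; about 0.52 popped ajar, resting on the plunger; 1.9 fully open at its stop, leaning back past upright, kept by its weight. Turns freely; left below about 1.65 it falls back onto the plunger.
- hatch_press (a point): middle of the ribbed thumb pad on top of the hatch, 73 mm in front of the hinge line and 3.5 mm above it; moves with the hatch. The latch trips when this point has been pressed down about 4 mm (some 3 N) and it bottoms at about 8.5 mm (5 N); it pops when let go.
- hatch_lip (a point): middle of the lower edge of the skirt along the hatch's front edge, 88 mm in front of the hinge line and 12.5 mm below it when shut; moves with the hatch. The lid is a grey top plate 3.5 mm thick on a white inner plate 4 mm thick, with this skirt hanging 12.5 mm down along its front edge and 9 mm along the sides. Ajar, the point is about 32 mm above the hinge line.
- hatch_hinge (a point): middle of the hatch's hinge line, fixed to the analyser 72 mm above the worktop; its axes are the analyser's, the hinge runs along its y, the hatch lies on its -x side
- latch_plunger (a joint): sprung plunger of the push-push latch, a rod under the hatch 55 mm in front of the hinge line. m; 0 = latched down, about -0.006 = pressed to the bottom, 0.030 = released and fully out, which holds the hatch ajar. Each full press of the hatch swaps latched and released.
- latch_pin (a joint): follower pin in the latch's heart-shaped cam, unseen inside the analyser. m sideways; about 0 = caught (latched), positive = released, below -0.003 only when a popped hatch is pressed down almost shut again
- dropper_bottle: small amber dropper bottle, 26 mm across and 62 mm tall, standing loose in a well of the analyser's reagent station, 40 mm of it above the top; origin at its underside
- cup: lidded specimen cup, 64 mm across, 72 mm tall, loose on the worktop at the analyser's right; origin at its underside
- jar: glass staining jar with lid, 48 x 56 mm, 106 mm tall, loose on the worktop at the analyser's right; origin at its underside
- tips: pipette-tip box, 75 x 108 mm, 66 mm tall, loose on the worktop at the analyser's left; origin at its underside

How it is judged:
By the outcome, as a careful person would: the job done as asked, in the order asked, and still so for the second after the job is handed in, with the robot touching nothing.
It also fails if it takes over 42 s, if anything falls off the work surface, if the arm or the gripper's body presses on something with over 40 N, if the wrist force passes 120 N, or if a joint passes its speed limit or range.

## Working session

There is one attempt and no reset: what is moved stays moved. The work goes in short steps, Python scripts to look and compute and a tool call to move; the robot and the scene stay as the last step left them, time stands still between calls to the robot, and variables do not carry over. Pictures are saved under pics/ and viewed, at most 10 in all, crops included, and the job is handed in when it is done.

Besides the shell and the picture viewer there is one more tool, called after ">>>" as name([rows], argument=value, ...), one row to a line, values as JSON. jog_arm: Moves the arm, as the interface text tells. Its arguments: {"type":"object","properties":{"delta_pos":{"type":"array"},"turn":{"type":"array"},"grip":{"type":"array"}},"required":["delta_pos","turn","grip"]}

```bash
mkdir -p pics; cat > h.py <<'E'
from rig import *
import numpy as np, cv2
def snap(n,f):
    c=capture(n); cv2.imwrite('pics/'+f,c['color']); np.save('pics/'+f+'.npy',{k:v for k,v in c.items() if k!='color'},allow_pickle=True); return c
def load(f): return np.load('pics/'+f+'.npy',allow_pickle=True).item()
def ray(c,u,v):
    f=210/np.tan(np.radians(c['fovy'])/2); T=np.array(c['camera_from_world'])
    d=np.array([(u-c['cx'])/f,-(v-c['cy'])/f,-1]); R=T[:3,:3]
    return -R.T@T[:3,3], R.T@d
def at(c,u,v,z):
    o,d=ray(c,u,v); return o+d*(z-o[2])/d[2]
def proj(c,p):
    f=210/np.tan(np.radians(c['fovy'])/2); q=(np.array(c['camera_from_world'])@np.append(p,1))[:3]
    return np.array([c['cx']+f*q[0]/-q[2], c['cy']-f*q[1]/-q[2]])
E
python3 - <<'E'
from h import *
for n in ['top','scene']:
    c=snap(n,n+'1.png'); print({k:v for k,v in c.items() if k!='color'})
s=read_state(); print(s['position'],s['tcp_rot'],s['opening'])
E
```

```text
{'fovy': 46.018315332962615, 'cx': 283.21342640390105, 'cy': 213.65482247077767, 'camera_from_world': array([[ 0.02496848, -0.99937561, -0.02499933, -0.19885572],
       [ 0.99651621,  0.02289093,  0.08019631, -0.49908687],
       [-0.07957398, -0.02691462,  0.99646555, -0.94403804],
       [ 0.        ,  0.        ,  0.        ,  1.        ]])}
{'fovy': 54.04833367223887, 'cx': 280.07268153084385, 'cy': 209.1261072705586, 'camera_from_world': array([[ 0.50893003, -0.86041866,  0.02588347, -0.41448778],
       [ 0.42976409,  0.28002507,  0.85842226, -0.22135858],
       [-0.74585055, -0.42575309,  0.51229021, -0.72074756],
       [ 0.        ,  0.        ,  0.        ,  1.        ]])}
[ 0.27269222 -0.56164377  0.22168239] [[ 8.99704323e-01  4.36499590e-01 -4.88264636e-04]
 [ 4.36499706e-01 -8.99702486e-01  1.85583985e-03]
 [ 3.70780429e-04 -1.88283451e-03 -9.99998159e-01]] 0.9995582184198222
```

View pics/top1.png

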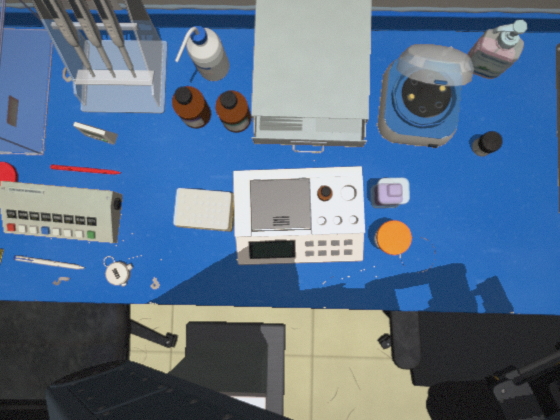

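View pics/scene1.png

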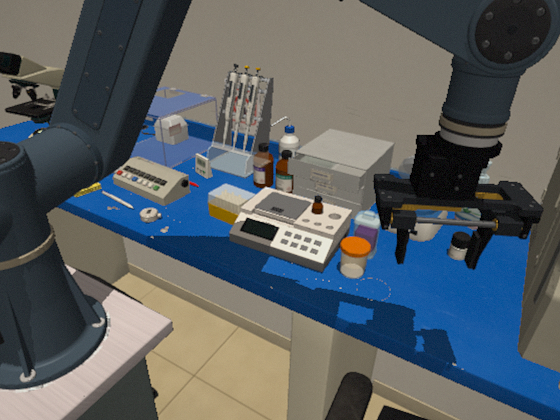

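The top view shows the analyser at columns 234-365 and rows 168-263. The hatch spans about (250,180) to (312,231), with the thumb pad near (281,221). The bottle cap is at (325,193). I'll zoom in for exact edges.

```bash
python3 - <<'E'
from h import *
im=cv2.imread('pics/top1.png'); cv2.imwrite('pics/crop1.png',cv2.resize(im[160:272,225:375],None,fx=5,fy=5,interpolation=cv2.INTER_CUBIC))
c=load('top1.png')
for n,u,v,z in [('pad',281,221,.0755),('hfl',252,231,.0755),('hfr',312,229,.0755),('hbl',250,180,.0755),('hbr',309,179,.0755),('bottle',325,193,.112)]: print(n,at(c,u,v,z))
E
```

```text
pad [ 0.48554663 -0.18469566  0.0755    ]
hfl [ 0.46603288 -0.13223453  0.0755    ]
hfr [ 0.47228073 -0.24148638  0.0755    ]
hbl [ 0.55978981 -0.12572725  0.0755    ]
hbr [ 0.56394445 -0.2341245   0.0755    ]
bottle [ 0.53420982 -0.26181891  0.112     ]
```

View pics/crop1.png

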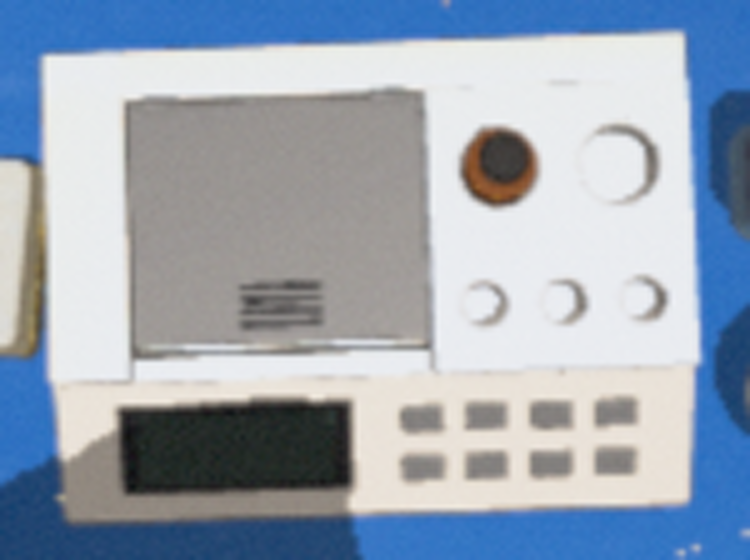

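>>> jog_arm([
  [3,5,0],
  [6,11,0],
  [9,16,0],
  [12,22,0],
  [15,27,0],
  [18,32,0],
  [20,36,0],
  [21.3,37.7,0],
  [21.3,37.7,-3],
  [21.3,37.7,-7],
  [21.3,37.7,-10],
  [21.3,37.7,-10],
], turn=[-4,-8,-12,-16,-20,-22,-22,-22,-22,-22,-22,-22], grip=[1,1,1,1,1,1,1,1,1,1,1,1])

```text
time_s: 1.6
position: [0.4841, -0.184, 0.1204]
tcp_rot: [[0.998, 0.068, -0.005], [0.068, -0.998, 0.003], [-0.005, -0.004, -1.0]]
force: [-0.3, -0.1, 0.6]
opening: 0.002
grasp_force: 0.0
```

```bash
python3 - <<'E'
from h import *
c=snap('wrist','w1.png'); d=snap('scene','s2.png')
s=read_state(); print(s['time_s'],s['position'],s['tcp_rot'],s['opening'],s['force'])
print(proj(c,[.4855,-.185,.0755]),proj(d,[.4855,-.185,.0755]),proj(c,s['position']))
im=d['color'][150:300,200:400]; im=cv2.resize(im,None,fx=2.66,fy=2.66,interpolation=cv2.INTER_CUBIC)
w=cv2.resize(c['color'],(532,399)); 
cv2.imwrite('pics/j2.png',cv2.resize(np.vstack([w[:,:],im[:,:532]]),(532*600//798,600)))
E
```

```text
1.7 [ 0.4861421  -0.18543798  0.12285881] [[ 9.97702300e-01  6.77503264e-02  1.17442397e-04]
 [ 6.77503326e-02 -9.97702305e-01 -5.00853778e-05]
 [ 1.13779250e-04  5.79270581e-05 -9.99999992e-01]] 0.0022247113142007994 [0.14849469 0.33762636 0.84635835]
[271.49505375 228.72276016] [277.39847581 208.99896505] [272.16258195 258.90950246]
```

View pics/w1.png

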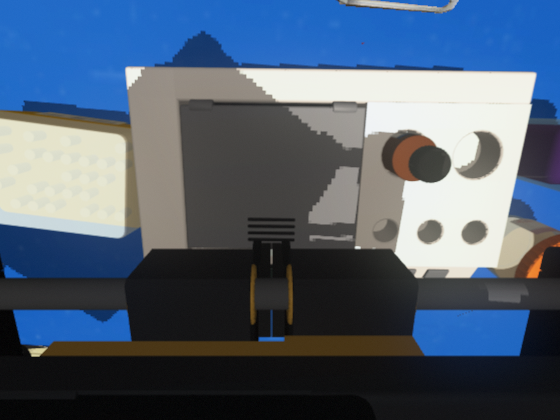

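The pad ribs show at columns 248–295, centred on 271, and rows 218–241. That matches the projected press point (271,229), so I can press straight down.

>>> jog_arm([
  [0,0,-2],
  [0,0,-4],
  [0,0,-4.5],
  [0,0,-4.8],
  [0,0,-5.1],
  [0,0,-5.3],
  [0,0,-5.3],
], turn=[0,0,0,0,0,0,0], grip=[1,1,1,1,1,1,1])

```text
time_s: 2.58
position: [0.4864, -0.1856, 0.07]
tcp_rot: [[0.998, 0.068, 0.001], [0.068, -0.998, -0.001], [0.001, 0.001, -1.0]]
force: [-0.6, -1.2, 3.4]
opening: 0.003
grasp_force: 1.9
```

>>> jog_arm([
  [0,0,-0.1],
  [0,0,-0.2],
  [0,0,-0.2],
], turn=[0,0,0], grip=[1,1,1])

```text
time_s: 2.95
position: [0.4865, -0.1856, 0.0681]
tcp_rot: [[0.998, 0.068, 0.001], [0.068, -0.998, -0.001], [0.001, 0.001, -1.0]]
force: [-0.8, -1.4, 7.8]
opening: 0.006
grasp_force: 3.9
```

>>> jog_arm([
  [0,0,5],
  [-1,0,10],
  [-5,0,11],
  [-8,0,11],
  [-8,0,11],
  [-8,0,11],
], turn=[0,0,0,0,0,0], grip=[1,1,1,1,1,1])

```text
time_s: 3.7
position: [0.4068, -0.1857, 0.1774]
tcp_rot: [[0.998, 0.067, 0.001], [0.067, -0.998, -0.0], [0.001, 0.0, -1.0]]
force: [-0.6, 0.0, -0.9]
opening: 0.008
grasp_force: 0.0
```

```bash
python3 - <<'E'
from h import *
c=snap('wrist','w2.png')
s=read_state(); print(s['time_s'],s['position'])
w=load('w1.png'); print('hinge',at(w,272,104,.0755))
ex=np.array([.9977,.068,0]);ez=np.array([0,0,1]);ey=np.array([-.068,.9977,0]); H=np.array([.4855,-.185,.072])+.073*ex
for th in (0,.52):
  for h in (-.0125,.0035):
    P=lambda y:H+ex*(-.088*np.cos(th)+h*np.sin(th))+ez*(.088*np.sin(th)+h*np.cos(th))+ey*y
    print(th,h,P(0),proj(c,P(0)),proj(c,P(.054)),proj(c,P(-.054)))
E
```

```text
3.75 [ 0.40703668 -0.18573588  0.17740128]
hinge [ 0.56226105 -0.18001581  0.0755    ]
0 -0.0125 [ 0.4705345 -0.18602    0.0595   ] [275.68521754 125.40552742] [208.28610777 125.41909268] [343.08411514 125.39196221]
0 0.0035 [ 0.4705345 -0.18602    0.0755   ] [275.96383095 126.25201382] [204.53918553 126.2663907 ] [347.38823809 126.23763699]
0.52 -0.0125 [ 0.47594294 -0.18565138  0.10487771] [276.6066409  119.79239226] [195.86966602 119.80863141] [357.34331131 119.77615317]
0.52 0.0035 [ 0.48387474 -0.18511077  0.11876282] [277.0115315  107.17096988] [190.38381916 107.18836834] [363.63889333 107.1535715 ]
```

View pics/w2.png

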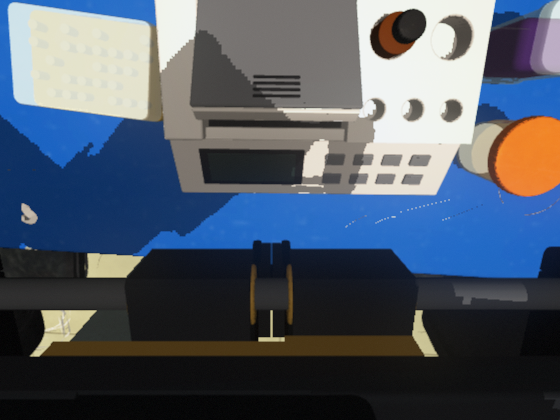

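The hatch has popped ajar: its front edge is at row ~105, columns 190–363, and the lip at row ~118. Both match the 0.52 rad prediction. Next I'll lower in front of the lip and bring the fingers close.

>>> jog_arm([
  [1,0,-4],
  [2,0,-8],
  [2.5,0,-8.8],
  [4,0,-8.8],
  [5,0,-8.8],
  [5.4,0,-8.8],
  [5.4,0,-8.8],
], turn=[0,0,0,0,0,0,0], grip=[1,1,1,1,1,1,1])

```text
time_s: 4.62
position: [0.4605, -0.1854, 0.0904]
tcp_rot: [[0.998, 0.068, 0.001], [0.068, -0.998, -0.001], [0.001, 0.001, -1.0]]
force: [0.2, -0.4, 0.3]
opening: 0.005
grasp_force: 0.0
```

```bash
python3 - <<'E'
from h import *
c=snap('scene','s3.png'); w=snap('wrist','w3.png')
s=read_state(); print(s['time_s'],s['position'],s['force'])
cv2.imwrite('pics/s3c.png',cv2.resize(c['color'][150:280,200:380],None,fx=4,fy=4,interpolation=cv2.INTER_CUBIC))
print((proj(c,[.476,-.1857,.105])-[200,150])*4,(proj(c,s['position'])-[200,150])*4)
E
```

```text
4.725 [ 0.45964748 -0.18514308  0.08999052] [ 0.03264086  0.0109568  -0.08960801]
[303.27988184 199.22771667] [287.07853827 233.72077721]
```

View pics/s3c.png

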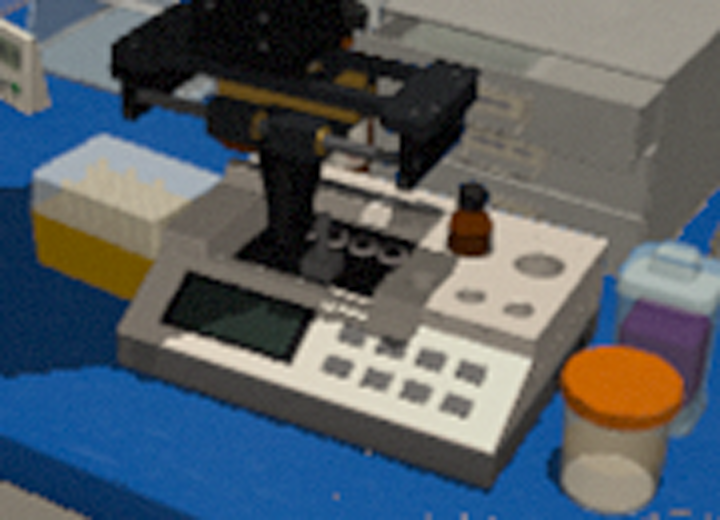

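The lid is nearly edge-on here: its front edge is the thin line from (240,165) to (440,210), with the fingers just in front of it and the lip projecting to (303,199). Starting the arc push now.

>>> jog_arm([
  [0.4,0,0],
  [0.8,0,0.3],
  [1.1,0.05,0.9],
  [1.5,0.1,1.6],
  [2.0,0.1,2.3],
  [2.6,0.15,3.0],
  [2.6,0.15,3.0],
], turn=[0,0,0,0,0,0,0], grip=[1,1,1,1,1,1,1])

```text
time_s: 5.6
position: [0.4873, -0.1842, 0.1202]
tcp_rot: [[0.998, 0.068, 0.003], [0.068, -0.998, -0.001], [0.003, 0.002, -1.0]]
force: [0.2, 0.4, -0.1]
opening: 0.002
grasp_force: 0.1
```

```bash
python3 - <<'E'
from h import *
c=snap('scene','s4.png'); w=snap('wrist','w4.png')
s=read_state(); print(s['time_s'],s['position'],s['force'],s['moment'])
cv2.imwrite('pics/s4c.png',np.vstack([cv2.resize(c['color'][150:250,200:380],(540,300)),cv2.resize(w['color'],(400,300))[:,:].copy().repeat(1,0) if 0 else cv2.copyMakeBorder(cv2.resize(w['color'],(400,300)),0,0,0,140,0)]))
E
```

```text
5.7 [ 0.48633237 -0.18377984  0.11952351] [ 0.13118112 -0.13694932 -0.08853452] [0.01540009 0.04918481 0.03086678]
```

View pics/s4c.png

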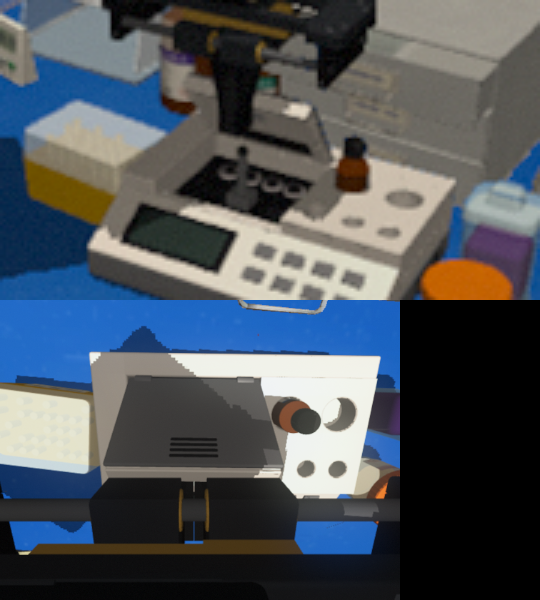

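The lid is up at about 0.9 rad and its underside shows above the recess in the scene view. It's resting on the fingers, and the bottle at (350,165) hasn't moved. I'll carry on around the arc.

>>> jog_arm([
  [0.7,0.05,0.6],
  [1.4,0.1,1.2],
  [2.1,0.15,1.7],
  [2.9,0.2,2.1],
  [3.7,0.25,2.4],
  [4.6,0.3,2.6],
  [5.4,0.35,2.7],
  [6.2,0.4,2.7],
  [6.8,0.45,2.7],
  [7.3,0.5,2.6],
  [7.7,0.5,2.5],
  [7.7,0.5,2.5],
], turn=[0,0,0,0,0,0,0,0,0,0,0,0], grip=[1,1,1,1,1,1,1,1,1,1,1,1])

```text
time_s: 7.2
position: [0.5625, -0.1787, 0.1443]
tcp_rot: [[0.998, 0.068, -0.001], [0.068, -0.998, 0.0], [-0.001, -0.0, -1.0]]
force: [-0.6, -1.0, 1.1]
opening: 0.004
grasp_force: 0.4
```

```bash
python3 - <<'E'
from h import *
c=snap('scene','s5.png'); w=snap('wrist','w5.png')
s=read_state(); print(s['time_s'],s['position'],s['force'],s['moment'])
cv2.imwrite('pics/s5c.png',np.vstack([cv2.resize(c['color'][130:230,200:380],(540,300)),cv2.copyMakeBorder(cv2.resize(w['color'],(400,300)),0,0,0,140,0)]))
E
```

```text
7.3 [ 0.56248159 -0.17863514  0.14437821] [-0.55582986 -0.89741497  0.18767608] [ 0.05409342  0.15284183 -0.0195187 ]
```

View pics/s5c.png

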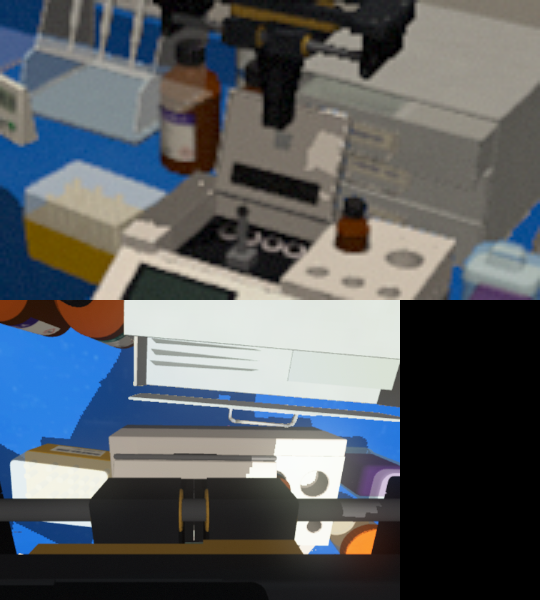

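The lid is past upright, with its inner face towards the robot and the fingers at its top edge near (280,110). I'll push a little further to find the stop.

>>> jog_arm([
  [0.2,0,0],
  [0.4,0,0],
  [0.4,0,0],
], turn=[0,0,0], grip=[1,1,1])

```text
time_s: 7.68
position: [0.5634, -0.1785, 0.1442]
tcp_rot: [[0.998, 0.069, -0.008], [0.069, -0.998, 0.001], [-0.008, -0.002, -1.0]]
force: [-7.4, -1.6, 3.8]
opening: 0.006
grasp_force: 4.1
```

At the stop (7 N). Now I'll draw straight back, then raise.

>>> jog_arm([
  [-0.5,0,0],
  [-1.5,-0.1,0],
  [-4,-0.2,0],
  [-8,-0.4,1],
  [-12,-0.6,4],
  [-14,-0.8,8],
  [-14,-0.8,10],
  [-14,-0.8,10],
  [-14,-0.8,10],
], turn=[0,0,0,0,0,0,0,0,0], grip=[1,1,1,1,1,1,1,1,1])

```text
time_s: 8.8
position: [0.4266, -0.1865, 0.2439]
tcp_rot: [[0.998, 0.068, -0.001], [0.068, -0.998, 0.001], [-0.001, -0.001, -1.0]]
force: [-0.6, -0.6, 0.3]
opening: 0.004
grasp_force: 0.0
```

```bash
python3 - <<'E'
from h import *
c=snap('scene','s6.png'); w=snap('top','t6.png')
s=read_state(); print(s['time_s'],s['position'],s['force'])
cv2.imwrite('pics/s6c.png',np.vstack([cv2.resize(c['color'][130:280,200:400],(400,300)),cv2.resize(w['color'][120:300,160:440],(400,257))]))
E
```

```text
8.9 [ 0.42646161 -0.18623544  0.24336788] [ 0.40143375 -0.15208057 -0.17782944]
```

View pics/s6c.png

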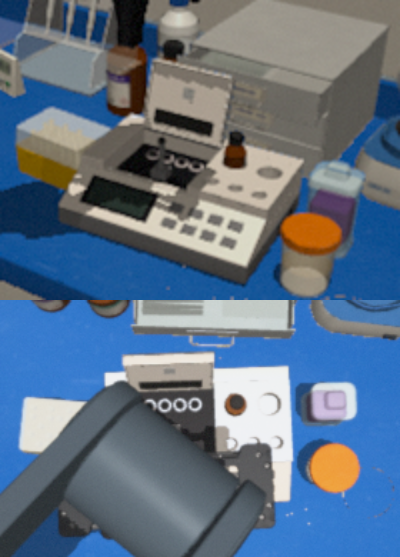

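The lid stands open on its own, from about (150,65) to (225,130) in the scene crop. The bottle, cup, jar and tip box are where they were.

```bash
python3 -c "
from rig import *
print(hand_in())"
```

```text
the job is handed in; nothing more can be done
None
```

The job is handed in: the hatch was pressed once, popped ajar, then pushed over to its stop; it stands open on its own with the fingers clear, and the bottle, cup, jar and tip box look unmoved in the last pictures.

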